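# Drive the self-tapping thumbscrew of a shaker's rack carrier

## Task

The tube-rack carrier on the orbital shaker is held down by a self-tapping thumbscrew at each end: one is already home, the other still stands proud in its new pilot hole. Start it by pressing firmly straight down while you turn it clockwise, so that it cuts its first thread instead of skidding round, and carry on, regrasping as needed, until its flange is fully home on the ear. Do not press so hard that the plastic cracks, leave the rack and the things on the bench undisturbed, and let go.

Things in the scene. Friction and masses are not known exactly. Their poses are not given: they have to be found in the camera images.
- screw_head (a point): The screw to drive: centre of its black knurled head, an upright cylinder 24 mm in diameter, 28 mm high, slotted across the top (x along the slot, z up). Below the head is a round flange 36 mm wide, 4 mm thick: this point is 18 mm above the flange's underside, 14 mm below the head's top. At the start the flange stands 5 mm above its seat, thread showing. The screw stays upright on its axis.
- screw_sink (a joint): How far the screw has gone down from its start, m: 0 at the start, 0.005 home. Push alone makes it give about 1 mm per 10 N; that springs back when it is let go.
- screw_turn (a joint): How far the screw has been turned clockwise seen from above, rad; starts anywhere from 0 to 6.28, has no stops. When it bites it sinks 5 mm a turn (0.8 mm per rad), so one turn (6.28 rad) from start to home, plus up to 0.7 rad before the point catches. It does not turn back when let go; once home it will not turn on.
- seat (a point): The seat: centre of the top face of the steel eyelet (25 mm wide, 1 mm high) in the carrier's aluminium ear, on the axis of the screw to drive; 116 mm above the bench, and 4 mm above the grey platform around the ear. z up.
- done_head (a point): The same kind of screw at the other end of the carrier, already home: centre of its head, 18 mm above its own seat. It does not move.
- shaker: The orbital shaker, heavy and fixed: white housing with a grey platform 280 x 340 mm, its top 112 mm above the bench. Origin at the bench under its middle; y runs along the carrier. The two screw axes lie at y = +135 and -135 mm, x = 0; either may be the one to drive.
- rack_mid (a point): Centre of the pink tube rack (86 x 127 x 40 mm, 0.3 kg) that sits loose in the middle of the carrier between low rims; its top is 155 mm above the bench and its end wall 71 mm from each screw axis.
- tip_box_mid (a point): Centre of a closed pipette tip box, 85 x 125 x 75 mm, loose on the bench to the left.
- bottle_mid (a point): Centre of a reagent bottle, 68 mm in diameter and 130 mm tall, loose on the bench to the right.
- thread_floor: The platform's plastic round the pilot hole, out of sight, on which the screw's tip bears; origin on the screw's axis. Pressed with under 8 N the screw skids round nearly free, without sinking; with 15 N or more it bites and takes about 0.1 N m. Over the first half turn (2.5 mm) the push needed falls to nothing; steady push does no harm. Above 60 N of push it cracks; 20 N is ample.

How it is judged (in metres and radians):
At the end, for the whole second after the job is handed in: The screw is home (at least 4.3 mm of its 5 mm down), at rest and let go; the rack is within 10 mm, and the tip box and the bottle within 20 mm, of where they stood (value of joint screw_sink above 0.0043 m and linear speed of screw_turn below 0.01 m/s and distance of rack_mid from where it was at the start of the episode below 0.01 m and distance of each of tip_box_mid, bottle_mid from where it was at the start of the episode below 0.02 m); the robot touches nothing.
It fails at once if the screw is pressed so hard (over 60 N on the plastic) that the platform cracks (contact force between screw_sink and thread_floor above 60 N).
It fails at once if the rack is tipped (angle between rack_mid's own z axis and vertical above 0.15 rad).
It fails at once if the bottle is tipped (angle between bottle_mid's own z axis and vertical above 0.3 rad).
It also fails if it takes over 61 s, if anything falls off the work surface, if the arm or the gripper's body presses on something with over 40 N, if the wrist force passes 120 N, or if a joint passes its speed limit or range.

## Robot

A 6-joint arm with a two-finger parallel gripper is mounted at the origin on the work surface. World frame = base frame: x ahead of the robot, y to its left, z up, the work surface at z = 0. Lengths are in m, angles in degrees, forces in N, time in s.
With the tool pointing down it reaches from about 0.325 to 0.75 m from the base axis. Payload 7.6 kg.
Tool frame: the origin (TCP) lies on the centre line of the jaws, within the pads' length; the fingertips stand 17 mm ahead of it and the grasp point (between the pads) lies 2 mm behind it; y points along the fingers, z is the direction in which the jaws open and shut, and the axes are right-handed (so a half turn about y gives the same grasp; the last joint's range is limited). The gripper opens to 85 mm and grips with 20 to 120 N. Pads are 22 mm wide; open, the fingers measure 114 mm over their backs; the gripper's body (76 mm by 85 mm) begins 54 mm behind the grasp point. The pads swing forward as they close: fully open they stand 13 mm farther back than shut.
Start: joints at [-71.007, 2.991, 80.254, -0, 96.75, -4.028], TCP at [0.205, -0.483, 0.248] pointing down, gripper open.
Joint ranges: [-166.34, 166.34], [-52.06, 124.39], [6.96, 135.62], [-60.46, 240.46], [14.63, 156.25], [-167.68, 167.68]. Speed limits (degrees/s): [147.25, 147.25, 172.46, 180, 180, 180].

## Interface

Orientations are given as a 3x3 rotation matrix whose columns are the frame's x, y, z axes.
In Python, from cell import * gives the robot as it stands.
- The arm moves only by the tool arm_command, never from a script. Its argument "motion" is a list of rows, each a list of 7 numbers: the turn, a rotation vector about the tool's x, y, z in rad, then the shift along the tool's x, y, z in cm, then the closure, from -1 (fully open) to 1 (shut). In form: [[rx, ry, rz, x, y, z, jaw], ...]. A call has exactly 5 rows; each row is the pose to reach, as a shift and turn from the pose measured when the call began, along the tool's axes at that moment; what a row does not reach only later rows make up. A row lasts 1/10 s, in which the tool goes at most 50 mm and 8.59 degrees, less where a joint would pass 70% of its speed; a pose out of reach is approached as far as the arm can. A call with a gripper value outside its range is refused whole. The fingers move at their own pace and stop on an object; "squeeze" is the grip in N (left out, the last holds). Time passes only in rows, so rows that repeat a pose let the fingers close, or fill a call up. It gives the time, the measured TCP pose, the force and the opening at its end, in the units of the state.
- state(): the state, without advancing time (a new reading comes with each control period).
- camera(name): name is "side" or "top" or "wrist"; returns a dict with "image" (480x640x3 uint8, blue, green, red), "vfov" (degrees; the focal length in pixels is half the picture's height over the tangent of half this angle, whatever the lens; pixels are square), "cx", "cy" (the principal point, pixels), "distortion" ([k1, k2, p1, p2, k3] as OpenCV has them; the pictures are not rectified), "world_to_cam" (4x4, takes a point from world to camera coordinates). Camera axes: x right, y up, looking along -z (the intrinsics and any distortion apply to the point x, -y, -z); pixel columns grow to the right and rows downward; lengths in m; the calibration is good to about 2 mm. A picture is of the moment at which its call begins. There is no depth.
- hand_in(): hands the job in, once; it reports no verdict.
Trained networks look in the newest picture that a camera, given by its name, has taken for a name from the list of things; names that differ only in an ending like _2 or _b are one class to them, and where a whole thing is asked for, a point or a joint stands for the part that bears it (a point fixed in the world has none). Each returns a list of dicts, best first, with "conf" (0 to 1); they miss things now and then, are a little off and sometimes report something else, mostly with a low value. They report only what shows in the picture. A call takes as long as a camera call.
- boxes_of(camera, query): "rect" ([centre column, centre row, width, height] in pixels, round what is visible of it).
The state is a dict: "time_s": time; "q": joint angles; "qd": joint speeds; "joint_efforts": joint torques, N m; "eef_pos": TCP position; "orientation": TCP orientation; "wrist_force": force on the tool from outside, world axes, zero at the start; "wrist_torque": the same for the moment, N m; "gripper_width": opening from 0.0 (shut) to 1.0 (fully open).
Only numpy, scipy, OpenCV 4.12 (cv2) and the standard library are available. Lean on these libraries where they do the work, as an engineer would, in place of code of your own. Each camera call takes 0.05 s, during which the arm holds its last target. There are 200 camera calls.

## Working session

There is one attempt and no reset: what is moved stays moved. The work goes in short steps, Python scripts to look and compute and a tool call to move; the robot and the scene stay as the last step left them, time stands still between calls to the robot, and variables do not carry over. Pictures are saved under pics/ and viewed, about 8 in all and at most 12, crops included, and the job is handed in when it is done.

Besides the shell and the picture viewer there is one more tool, called after "Emit:" by a JSON object that holds its "method" and its "body", one argument or row to a line. arm_command: Moves the arm, as the interface text tells. Its arguments: {"type":"object","properties":{"motion":{"type":"array"},"squeeze":{"type":"number"}},"required":["motion"]}

```bash
mkdir -p pics; ls; cat > h.py <<'E'
from cell import *
import numpy as np, cv2
def ray(c,uv):
    f=240/np.tan(np.radians(c['vfov']/2)); K=np.array([[f,0,c['cx']],[0,f,c['cy']],[0,0,1]])
    p=cv2.undistortPoints(np.array([[uv]],float),K,np.array(c['distortion'],float))[0,0]
    W=np.array(c['world_to_cam']); R=W[:3,:3]; o=-R.T@W[:3,3]
    return o, R.T@np.array([p[0],-p[1],-1.])
def onz(c,uv,z):
    o,d=ray(c,uv); return o+d*(z-o[2])/d[2]
def tri(c1,u1,c2,u2):
    o1,d1=ray(c1,u1);o2,d2=ray(c2,u2)
    s=np.linalg.lstsq(np.c_[d1,-d2],o2-o1,rcond=None)[0]
    a=o1+d1*s[0];b=o2+d2*s[1]; return (a+b)/2,np.linalg.norm(a-b)
def proj(c,P):
    W=np.array(c['world_to_cam']);p=W[:3,:3]@P+W[:3,3]
    f=240/np.tan(np.radians(c['vfov']/2)); K=np.array([[f,0,c['cx']],[0,f,c['cy']],[0,0,1]])
    return cv2.projectPoints(np.array([[p[0],-p[1],-p[2]]]),np.zeros(3),np.zeros(3),K,np.array(c['distortion'],float))[0].ravel()
E
python3 - <<'E'
from h import *
s=state();print({k:np.round(v,3).tolist() for k,v in s.items()})
C={}
for n in('top','side'):
    C[n]=camera(n);cv2.imwrite(f'pics/{n}0.png',C[n]['image'])
    print(n,C[n]['vfov'])
    for q in('screw_head','done_head','seat','shaker','rack_mid','bottle_mid','tip_box_mid'):
        for b in boxes_of(n,q)[:3]:
            z={'screw_head':.139,'done_head':.134,'rack_mid':.155}.get(q,.11)
            print(q,round(b['conf'],2),np.round(b['rect'],1).tolist(),onz(C[n],b['rect'][:2],z).round(3))
E
```

```text
pics
{'time_s': 0.0, 'q': [-71.008, 3.027, 80.314, 0.001, 96.749, -4.028], 'qd': [-0.018, 0.038, -0.112, -0.018, 0.06, 0.078], 'joint_efforts': [-0.002, -38.167, -36.019, -0.0, 0.006, -0.0], 'eef_pos': [0.205, -0.483, 0.247], 'orientation': [[-0.92, -0.0, 0.391], [-0.391, 0.001, -0.92], [-0.0, -1.0, -0.002]], 'wrist_force': [-0.706, 0.732, -0.295], 'wrist_torque': [0.031, -0.008, 0.012], 'gripper_width': 0.995}
top 49.314110461990964
screw_head 0.63 [365.5, 229.8, 9.6, 8.9] [ 0.585 -0.13   0.139]
shaker 0.8 [315.2, 235.5, 133.7, 112.3] [0.578 0.004 0.11 ]
rack_mid 0.72 [314.4, 233.8, 50.7, 40.7] [0.573 0.006 0.155]
bottle_mid 0.87 [476.1, 243.1, 28.5, 24.0] [ 0.547 -0.433  0.11 ]
bottle_mid 0.29 [364.3, 228.1, 8.4, 15.1] [ 0.596 -0.13   0.11 ]
tip_box_mid 0.96 [157.4, 263.9, 57.1, 36.8] [0.51  0.433 0.11 ]
tip_box_mid 0.4 [315.2, 235.4, 135.4, 114.4] [0.578 0.004 0.11 ]
side 57.25622597623274
screw_head 0.55 [366.5, 278.9, 17.4, 19.1] [ 0.585 -0.139  0.139]
done_head 0.71 [338.3, 194.3, 9.8, 17.8] [0.571 0.134 0.134]
seat 0.85 [367.5, 277.4, 16.6, 18.1] [ 0.594 -0.112  0.11 ]
shaker 0.74 [351.6, 232.1, 49.6, 51.1] [0.585 0.025 0.11 ]
shaker 0.7 [356.2, 258.4, 155.2, 141.5] [ 0.58  -0.056  0.11 ]
rack_mid 0.96 [350.1, 233.2, 51.1, 52.4] [ 0.572 -0.023  0.155]
bottle_mid 0.85 [383.9, 453.4, 44.4, 53.3] [ 0.55  -0.458  0.11 ]
tip_box_mid 0.75 [302.9, 155.3, 45.4, 44.6] [0.504 0.344 0.11 ]
```

```bash
python3 - <<'E'
import cv2,numpy as np
s=cv2.imread('pics/side0.png');t=cv2.imread('pics/top0.png')
a=cv2.resize(s[160:310,290:440],(400,400),interpolation=cv2.INTER_CUBIC)
b=cv2.resize(t[160:310,240:390],(400,400),interpolation=cv2.INTER_CUBIC)
cv2.imwrite('pics/c0.png',np.hstack([a,b]))
E
```

```text
(no output)
```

View pics/c0.png

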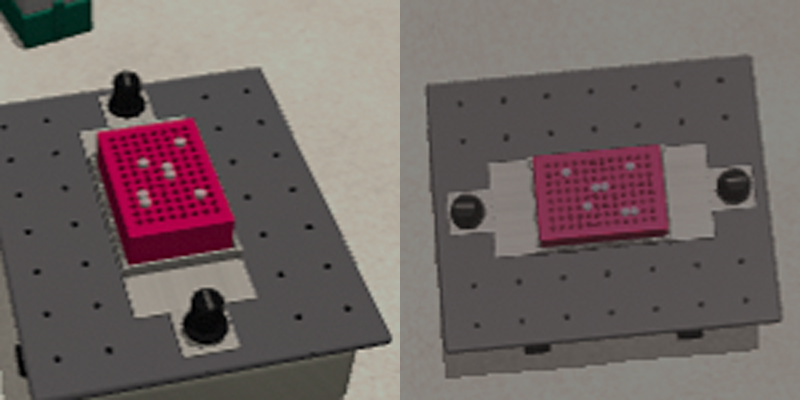

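View pics/side0.png

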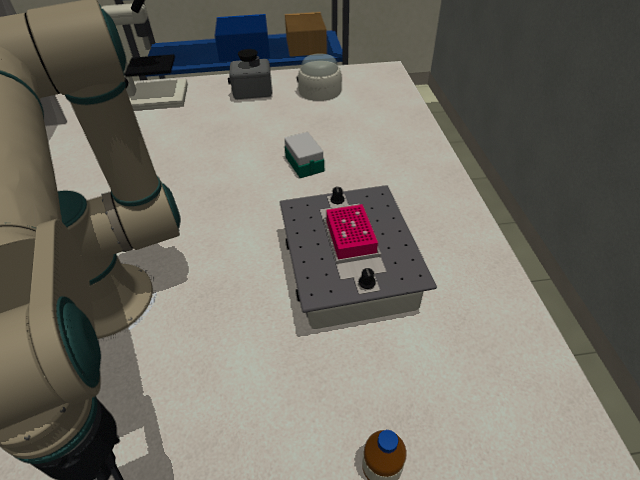

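Emit:
{"method": "arm_command", "body": {
  "motion": [
    [0,-0.14,0,-4.2,-1,-1.5,-1],
    [0,-0.28,0,-8.4,-2,-3,-1],
    [0,-0.42,0,-12.6,-3,-4.5,-1],
    [0,-0.56,0,-16.8,-4,-6,-1],
    [0,-0.7,0,-21,-5,-7.5,-1]
  ]
}}

```text
time_s: 1.3
eef_pos: [0.3703, -0.3306, 0.2989]
orientation: [[-0.447, 0.0, 0.895], [-0.895, -0.0, -0.447], [0.0, -1.0, 0.001]]
wrist_force: [1.1, -0.9, 0.1]
gripper_width: 0.997
```

```bash
cat > st.py <<'E'
from h import *
import sys
s=state();R=np.array(s['orientation'])
print('t',s['time_s'],'q',np.round(s['q'],1),'p',np.round(s['eef_pos'],4),'F',np.round(s['wrist_force'],1),'T',np.round(s['wrist_torque'],2),'g',s['gripper_width']);print(R.round(3))
if len(sys.argv)>3:
    t=np.array(list(map(float,sys.argv[1:4])));print('shift cm',(R.T@(t-s['eef_pos'])*100).round(2))
E
python3 st.py 0.57 -0.135 0.30
```

```text
t 1.3 q [-46.   -2.   79.6  -0.  102.4 -19.5] p [ 0.3703 -0.3306  0.2989] F [ 1.1 -0.9  0.1] T [-0.01  0.03  0.03] g 0.9974633534274122
[[-0.447  0.     0.895]
 [-0.895 -0.    -0.447]
 [ 0.    -1.     0.001]]
shift cm [-26.42  -0.11   9.12]
```

Emit:
{"method": "arm_command", "body": {
  "motion": [
    [0,-0.145,0,-4.5,0,1.5,-1],
    [0,-0.29,0,-9,0,3,-1],
    [0,-0.435,0,-13.5,0,4.5,-1],
    [0,-0.58,0,-18,0,6,-1],
    [0,-0.725,0,-22,0,7.5,-1]
  ]
}}

```text
time_s: 1.8
eef_pos: [0.537, -0.1654, 0.299]
orientation: [[0.265, 0.001, 0.964], [-0.964, -0.001, 0.265], [0.001, -1.0, 0.001]]
wrist_force: [-0.8, -0.6, 0.2]
gripper_width: 0.996
```

```bash
python3 - <<'E'
from h import *
c=camera('wrist');cv2.imwrite('pics/w1.png',c['image'])
for q in('screw_head','done_head','seat','rack_mid'):
    for b in boxes_of('wrist',q)[:3]: print(q,round(b['conf'],2),np.round(b['rect'],1).tolist(),onz(c,b['rect'][:2],.139 if q!='rack_mid' else .155).round(3))
E
python3 st.py 0.583 -0.133 0.26
```

```text
screw_head 0.73 [394.5, 198.5, 49.3, 47.4] [ 0.586 -0.131  0.139]
seat 0.88 [395.6, 199.4, 49.7, 43.9] [ 0.587 -0.131  0.139]
rack_mid 0.64 [445.8, 55.3, 175.9, 110.6] [ 0.583 -0.037  0.155]
t 2.05 q [-21.1   8.6  68.6  -0.  102.8 -36.1] p [ 0.5356 -0.1676  0.2988] F [ 0.6  0.6 -0.2] T [ 0.01 -0.03 -0.01] g 1.0008110837957978
[[ 0.258 -0.     0.966]
 [-0.966 -0.001  0.258]
 [ 0.001 -1.    -0.   ]]
shift cm [-2.12  3.88  5.47]
```

View pics/w1.png

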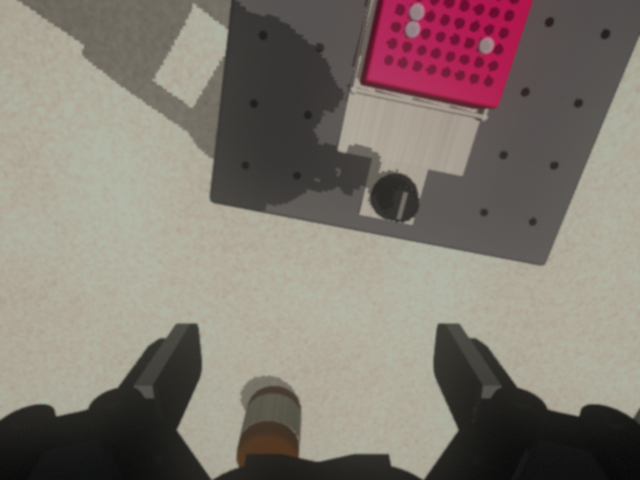

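Emit:
{"method": "arm_command", "body": {
  "motion": [
    [0,-0.148,0,-1,0,1.5,-1],
    [0,-0.296,0,-2,0,3,-1],
    [0,-0.444,0,-2.2,0,4.5,-1],
    [0,-0.592,0,-2.2,0,5.3,-1],
    [0,-0.74,0,-2.2,0,5.5,-1]
  ]
}}

```text
time_s: 2.55
eef_pos: [0.5829, -0.1332, 0.2988]
orientation: [[0.844, -0.0, 0.537], [-0.537, -0.001, 0.844], [0.0, -1.0, -0.001]]
wrist_force: [-0.4, 0.9, 0.2]
gripper_width: 1.0
```

Emit:
{"method": "arm_command", "body": {
  "motion": [
    [0,-0.148,0,0,0,0,-1],
    [0,-0.296,0,0,0,0,-1],
    [0,-0.444,0,0,0,0,-1],
    [0,-0.592,0,0,0,0,-1],
    [0,-0.74,0,0,0,0,-1]
  ]
}}

```text
time_s: 3.05
eef_pos: [0.5821, -0.1348, 0.2992]
orientation: [[0.985, 0.0, -0.175], [0.175, -0.001, 0.985], [0.0, -1.0, -0.001]]
wrist_force: [0.1, -0.3, -0.2]
gripper_width: 1.004
```

Emit:
{"method": "arm_command", "body": {
  "motion": [
    [0,-0.148,0,0,0.5,0,-1],
    [0,-0.296,0,0,1,0,-1],
    [0,-0.444,0,0,1.5,0,-1],
    [0,-0.592,0,0,2,0,-1],
    [0,-0.69,0,0,2.5,0,-1]
  ]
}}

```text
time_s: 3.55
eef_pos: [0.5813, -0.1364, 0.2744]
orientation: [[0.646, 0.001, -0.763], [0.763, -0.002, 0.646], [-0.001, -1.0, -0.002]]
wrist_force: [-0.7, -0.2, 1.0]
gripper_width: 0.999
```

```bash
python3 st.py 0.583 -0.133 0.26; python3 - <<'E'
from h import *
c=camera('wrist');cv2.imwrite('pics/w2.png',c['image'])
for q in('screw_head','done_head','seat','rack_mid'):
    for b in boxes_of('wrist',q)[:3]: print(q,round(b['conf'],2),np.round(b['rect'],1).tolist(),onz(c,b['rect'][:2],.139 if q!='rack_mid' else .155).round(3))
E
```

```text
t 3.55 q [-1.670e+01  1.450e+01  6.460e+01 -1.000e-01  1.009e+02 -1.565e+02] p [ 0.5813 -0.1364  0.2744] F [-0.7 -0.2  1. ] T [0.04 0.02 0.04] g 0.9991998880856826
[[ 0.646  0.001 -0.763]
 [ 0.763 -0.002  0.646]
 [-0.001 -1.    -0.002]]
shift cm [0.37 1.44 0.1 ]
screw_head 0.9 [316.1, 246.4, 53.8, 53.9] [ 0.587 -0.134  0.139]
seat 0.96 [317.9, 248.6, 52.2, 52.6] [ 0.587 -0.132  0.139]
rack_mid 0.56 [444.0, 362.4, 206.7, 183.0] [ 0.571 -0.014  0.155]
```

View pics/w2.png

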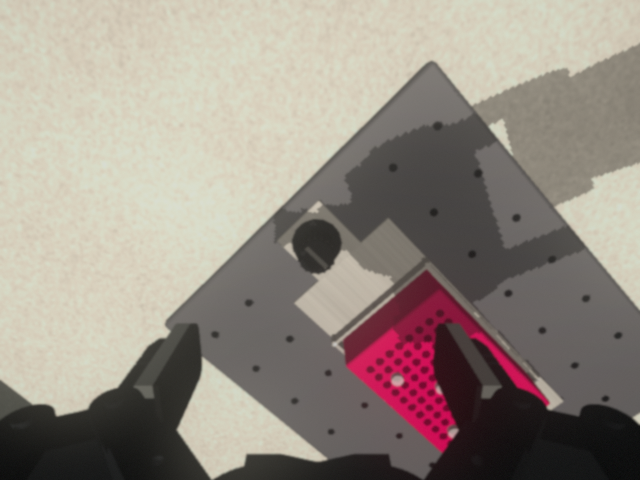

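```bash
python3 - <<'E'
from h import *
c=camera('wrist');im=c['image']
W=np.array(c['world_to_cam']);print('cam',(-W[:3,:3].T@W[:3,3]).round(3),'axis',(-W[2,:3]).round(3))
x0,y0=270,200
cr=im[y0:y0+95,x0:x0+95];g=cr.max(2)
print(g[46,::4])
m=(g<45).astype(np.uint8)
n,l,st,ce=cv2.connectedComponentsWithStats(m);i=l[46,46] or 1+np.argmax(st[1:,4]);print(st[i],ce[i]+[x0,y0])
cs=cv2.findContours((l==i).astype(np.uint8),0,1)[0];k=max(cs,key=len)
(cc,r)=cv2.minEnclosingCircle(k);print(cc[0]+x0,cc[1]+y0,r)
print(onz(c,(cc[0]+x0,cc[1]+y0),.123))
# predictions for hypothetical axis xy: 
for z in(.118,.123,.139,.153):print(z,proj(c,np.array([.5865,-.133,z])))
cv2.imwrite('pics/w3.png',np.hstack([cv2.resize(cr,(590,590),interpolation=cv2.INTER_CUBIC)]))
E
```

```text
cam [ 0.531 -0.198  0.401] axis [ 0.205  0.237 -0.95 ]
[116 116 115 123 192 188  56  52  50  71  60  49  50  50  50  48  48  50
 123 123 121 123 125 126]Traceback (most recent call last):
  File "<stdin>", line 8, in <module>
    return _wrapfunc(a, 'argmax', axis=axis, out=out, **kwds)
    return bound(*args, **kwds)
ValueError: attempt to get argmax of an empty sequence
```

```bash
python3 - <<'E'
from h import *
c=camera('wrist');im=c['image']
x0,y0=270,200
cr=im[y0:y0+95,x0:x0+95];g=cr.max(2)
m=(g<80).astype(np.uint8);m=cv2.morphologyEx(m,cv2.MORPH_OPEN,np.ones((7,7)))
n,l,st,ce=cv2.connectedComponentsWithStats(m);i=1+np.argmax(st[1:,4]);print(st[i],ce[i]+[x0,y0])
cs=cv2.findContours((l==i).astype(np.uint8),0,1)[0];k=max(cs,key=len)
(cc,r)=cv2.minEnclosingCircle(k);print(cc[0]+x0,cc[1]+y0,r)
print(onz(c,(cc[0]+x0,cc[1]+y0),.123))
big=cv2.resize(cr,(570,570),interpolation=cv2.INTER_CUBIC)
P=np.array([.5865,-.133,0])
a=np.linspace(0,2*np.pi,73)
for z,rr,col in((.125,.018,(0,255,0)),(.120,.018,(0,0,255)),(.153,.012,(255,255,0)),(.1165,.0125,(255,0,255))):
    pts=np.array([(proj(c,np.array([P[0]+rr*np.cos(t),P[1]+rr*np.sin(t),z]))-[x0,y0]+.5)*6 for t in a]).astype(np.int32)
    cv2.polylines(big,[pts],True,col,1)
cv2.imwrite('pics/w3.png',np.clip(big.astype(float)*1.3,0,255).astype(np.uint8))
E
```

```text
[  23   18   48   53 1858] [316.03552207 242.29547901]
316.0 244.0 26.683427810668945
[ 0.59014401 -0.13018833  0.123     ]
```

View pics/w3.png

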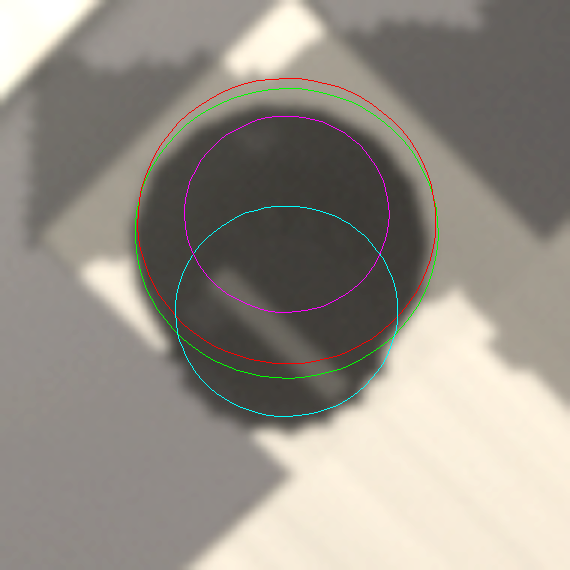

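```bash
python3 - <<'E'
from h import *
c=camera('wrist')
print(onz(c,(315.9,254.6),.153),onz(c,(315.9,254.6),.148),onz(c,(315.9,240.2),.125),onz(c,(315.9,240.2),.12))
# slot in w1 view -> triangulate: redo detection of bright slot in w1
im=cv2.imread('pics/w1.png');print(im[190:225:3,385:415:2].max(2))
E
python3 st.py .5855 -.1345 .19
```

```text
[ 0.58856128 -0.13186455  0.153     ] [ 0.58972329 -0.13054056  0.148     ] [ 0.58797485 -0.13272034  0.125     ] [ 0.58900826 -0.13154629  0.12      ]
[[ 43  44  43  45  46  46  50  51  51  54  53  51  51  58  53]
 [ 43  44  44  44  46  54  55  54  59  90 107  89  56  52  50]
 [ 44  43  44  46  48  53  55  55  69 108 112  78  52  52  53]
 [ 45  44  43  45  51  54  55  55  84 114 102  61  52  52  53]
 [ 43  45  44  46  48  53  54  61 101 114  87  54  53  51  52]
 [ 44  44  46  45  49  54  54  77 111 108  69  52  51  53  52]
 [ 46  48  50  52  53  52  57  90 113  95  56  53  52  52  52]
 [ 53  51  54  53  55  54  66 106 111  76  53  52  53  53  50]
 [ 51  52  53  55  55  56  82 113 101  60  53  52  53  51  54]
 [ 62  57  52  52  54  60  98 112  85  56  53  52  56  89 110]
 [ 99  99 103  83  86  71  59  71  62  58  79 100 125 160 140]
 [ 96  97  96  96  96  93  92 103  97 107 135 146 156 157 118]]
t 3.95 q [-1.660e+01  1.460e+01  6.450e+01 -1.000e-01  1.009e+02 -1.561e+02] p [ 0.5821 -0.1351  0.2746] F [-0.2  0.1  0.2] T [-0.   -0.01  0.02] g 1.0016074174003964
[[ 0.649  0.001 -0.761]
 [ 0.761 -0.001  0.649]
 [-0.    -1.    -0.002]]
shift cm [ 0.27  8.46 -0.21]
```

Emit:
{"method": "arm_command", "body": {
  "motion": [
    [0,0,0,0.3,2,-0.1,-0.3],
    [0,0,0,0.6,4,-0.3,-0.3],
    [0,0,0,0.6,6,-0.3,-0.3],
    [0,0,0,0.6,8,-0.3,-0.3],
    [0,0,0,0.6,9,-0.3,-0.3]
  ]
}}

```text
time_s: 4.45
eef_pos: [0.5878, -0.1324, 0.1827]
orientation: [[0.65, -0.002, -0.76], [0.76, -0.001, 0.65], [-0.002, -1.0, 0.001]]
wrist_force: [-0.3, -0.8, -0.4]
gripper_width: 0.648
```

```bash
python3 st.py .588 -.132 .146;python3 - <<'E'
from h import *
c=camera('wrist');cv2.imwrite('pics/w4.png',c['image'])
for t in((.588,-.132,.153),):print(proj(c,np.array(t)))
for q in('screw_head','done_head'):
    for b in boxes_of('wrist',q)[:2]: print(q,b['conf'],np.round(b['rect'],1))
E
```

```text
t 4.45 q [-1.620e+01  1.710e+01  7.190e+01 -1.000e-01  9.110e+01 -1.557e+02] p [ 0.5878 -0.1324  0.1827] F [-0.3 -0.8 -0.4] T [ 0.04 -0.03  0.02] g 0.6483816840059984
[[ 0.65  -0.002 -0.76 ]
 [ 0.76  -0.001  0.65 ]
 [-0.002 -1.     0.001]]
shift cm [0.05 3.67 0.01]
[321.53351792 312.26388573]
screw_head 0.56 [320.3 295.8  74.8  80.5]
```

View pics/w4.png

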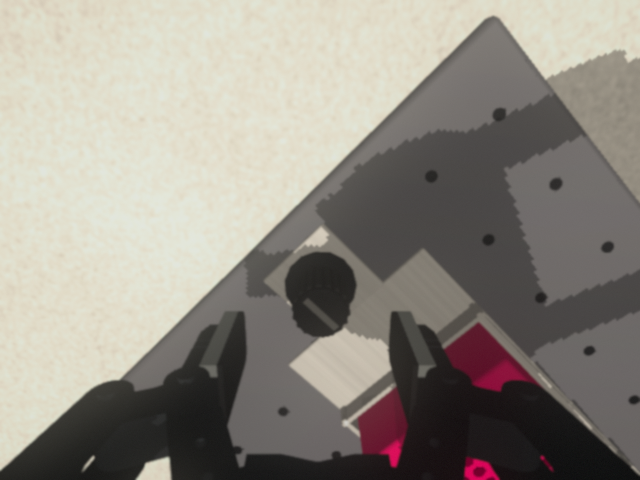

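The screw head's slot centre is at (321, 314), within 2 px of the predicted position, and the head lies between the fingers. I'll go down and grasp it.

Emit:
{"method": "arm_command", "body": {
  "motion": [
    [0,0,0,0,1,0,-0.3],
    [0,0,0,0,2,0,-0.3],
    [0,0,0,0,3,0,-0.3],
    [0,0,0,0,3.5,0,-0.3],
    [0,0,0,0,3.5,0,-0.3]
  ],
  "squeeze": 60
}}

```text
time_s: 5.1
eef_pos: [0.5878, -0.1325, 0.1484]
orientation: [[0.649, -0.002, -0.761], [0.761, -0.001, 0.649], [-0.002, -1.0, 0.001]]
wrist_force: [-0.3, -1.3, 0.3]
gripper_width: 0.644
```

Emit:
{"method": "arm_command", "body": {
  "motion": [
    [0,0,0,0,0,0,0],
    [0,0,0,0,0,0,0.3],
    [0,0,0,0,0,0,1],
    [0,0,0,0,0,0,1],
    [0,0,0,0,0,0,1]
  ]
}}

```text
time_s: 5.6
eef_pos: [0.5871, -0.1317, 0.149]
orientation: [[0.649, -0.004, -0.761], [0.761, 0.001, 0.649], [-0.002, -1.0, 0.003]]
wrist_force: [-7.6, 3.9, 4.3]
gripper_width: 0.26
```

```bash
python3 st.py .588 -.132 .146
```

```text
t 5.6 q [ -16.2   18.3   74.4   -0.    87.6 -155.7] p [ 0.5871 -0.1317  0.149 ] F [-7.6  3.9  4.3] T [0.64 1.04 0.02] g 0.25962047692223567
[[ 0.649 -0.004 -0.761]
 [ 0.761  0.001  0.649]
 [-0.002 -1.     0.003]]
shift cm [ 0.03  0.3  -0.09]
```

Emit:
{"method": "arm_command", "body": {
  "motion": [
    [0,0,0,0,0.05,0.02,1],
    [0,0,0,0,0.1,0.02,1],
    [0,0,0,0,0.15,0.02,1],
    [0,0,0,0,0.2,0.02,1],
    [0,0,0,0,0.2,0.02,1]
  ],
  "squeeze": 110
}}

```text
time_s: 6.1
eef_pos: [0.587, -0.1316, 0.1487]
orientation: [[0.649, -0.003, -0.761], [0.761, 0.001, 0.649], [-0.001, -1.0, 0.002]]
wrist_force: [-4.6, 2.0, 9.8]
gripper_width: 0.235
```

```bash
python3 st.py .588 -.132 .146
```

```text
t 6.1 q [ -16.1   18.3   74.4   -0.    87.5 -155.7] p [ 0.587  -0.1316  0.1487] F [-4.6  2.   9.8] T [ 0.21  0.93 -0.03] g 0.23547399993390825
[[ 0.649 -0.003 -0.761]
 [ 0.761  0.001  0.649]
 [-0.001 -1.     0.002]]
shift cm [ 0.03  0.27 -0.1 ]
```

Emit:
{"method": "arm_command", "body": {
  "motion": [
    [0,0,0,0,0.2,0.02,1],
    [0,0,0,0,0.3,0.02,1],
    [0,0,0,0,0.4,0.02,1],
    [0,0,0,0,0.45,0.02,1],
    [0,0,0,0,0.45,0.02,1]
  ]
}}

```text
time_s: 6.6
eef_pos: [0.5871, -0.1315, 0.1478]
orientation: [[0.649, -0.0, -0.761], [0.761, -0.0, 0.649], [-0.0, -1.0, 0.0]]
wrist_force: [-11.4, 3.0, 17.0]
gripper_width: 0.24
```

Emit:
{"method": "arm_command", "body": {
  "motion": [
    [0,0.14,0,0,0.48,0.05,1],
    [0,0.28,0,0,0.5,0.05,1],
    [0,0.42,0,0,0.5,0.04,1],
    [0,0.56,0,0,0.5,0.03,1],
    [0,0.7,0,0,0.5,0.03,1]
  ]
}}

```text
time_s: 7.1
eef_pos: [0.5866, -0.131, 0.1454]
orientation: [[0.987, -0.0, -0.159], [0.159, -0.0, 0.987], [-0.0, -1.0, 0.0]]
wrist_force: [-9.4, 3.2, 13.3]
gripper_width: 0.237
```

```bash
python3 st.py .588 -.132 .146
```

```text
t 7.1 q [ -16.1   18.2   74.9   -0.    86.9 -115.2] p [ 0.5866 -0.131   0.1454] F [-9.4  3.2 13.3] T [0.41 1.59 0.12] g 0.23695478948779317
[[ 0.987 -0.    -0.159]
 [ 0.159 -0.     0.987]
 [-0.    -1.     0.   ]]
shift cm [ 0.12 -0.06 -0.12]
```

Emit:
{"method": "arm_command", "body": {
  "motion": [
    [0,0.14,0,-0.05,0.5,0.03,1],
    [0,0.28,0,-0.05,0.55,0.03,1],
    [0,0.42,0,-0.05,0.55,0.03,1],
    [0,0.56,0,-0.05,0.55,0.03,1],
    [0,0.7,0,-0.05,0.55,0.03,1]
  ],
  "squeeze": 120
}}

```text
time_s: 7.6
eef_pos: [0.5868, -0.1305, 0.1456]
orientation: [[0.855, 0.004, 0.519], [-0.519, -0.001, 0.855], [0.004, -1.0, 0.002]]
wrist_force: [-22.7, 7.7, 31.6]
gripper_width: 0.236
```

```bash
python3 st.py .588 -.132 .146; python3 - <<'E'
from h import *
c=camera('side');im=c['image'];cv2.imwrite('pics/s5.png',np.hstack([cv2.resize(im[240:310,325:415],(720,560),interpolation=cv2.INTER_CUBIC)]))
E
```

```text
t 7.6 q [-16.1  18.   75.1   0.   86.7 -74.8] p [ 0.5868 -0.1305  0.1456] F [-22.7   7.7  31.6] T [1.12 3.64 0.06] g 0.23598515845364643
[[ 0.855  0.004  0.519]
 [-0.519 -0.001  0.855]
 [ 0.004 -1.     0.002]]
shift cm [ 0.18 -0.04 -0.07]
```

View pics/s5.png

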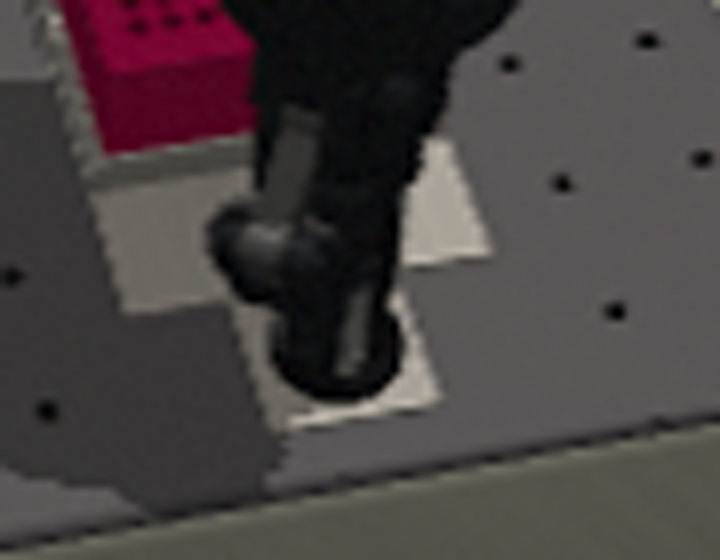

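Emit:
{"method": "arm_command", "body": {
  "motion": [
    [0,0.14,0,-0.15,0.35,-0.03,1],
    [0,0.28,0,-0.15,0.35,-0.03,1],
    [0,0.42,0,-0.15,0.38,-0.03,1],
    [0,0.56,0,-0.15,0.4,-0.03,1],
    [0,0.7,0,-0.15,0.42,-0.03,1]
  ]
}}

```text
time_s: 8.15
eef_pos: [0.5867, -0.1298, 0.1462]
orientation: [[0.307, 0.01, 0.952], [-0.952, -0.001, 0.307], [0.004, -1.0, 0.009]]
wrist_force: [-3.6, 3.9, 18.6]
gripper_width: 0.239
```

```bash
python3 st.py .5855 -.131 .146; python3 - <<'E'
from h import *
c=camera('wrist');im=c['image'];cv2.imwrite('pics/w6.png',cv2.resize(im[220:400,220:420],(600,540),interpolation=cv2.INTER_CUBIC))
E
```

```text
t 8.15 q [-16.   17.7  75.4   0.1  86.3 -33.9] p [ 0.5867 -0.1298  0.1462] F [-3.6  3.9 18.6] T [0.63 1.1  0.07] g 0.23866797125935024
[[ 0.307  0.01   0.952]
 [-0.952 -0.001  0.307]
 [ 0.004 -1.     0.009]]
shift cm [ 0.08  0.01 -0.15]
```

View pics/w6.png

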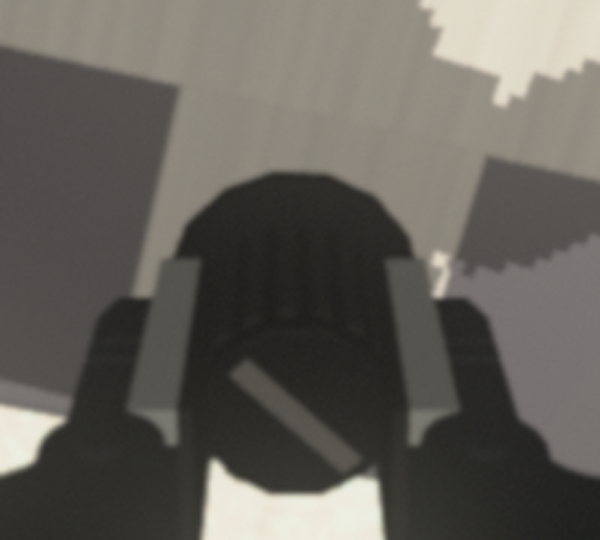

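The slot still sits at the same angle relative to the fingers, so the screw is turning with the grip. Carrying on.

Emit:
{"method": "arm_command", "body": {
  "motion": [
    [0,0.14,0,-0.1,0.4,-0.1,1],
    [0,0.28,0,-0.1,0.42,-0.1,1],
    [0,0.42,0,-0.1,0.44,-0.1,1],
    [0,0.56,0,-0.1,0.46,-0.1,1],
    [0,0.7,0,-0.1,0.48,-0.1,1]
  ]
}}

```text
time_s: 8.7
eef_pos: [0.5873, -0.1295, 0.1458]
orientation: [[-0.39, 0.017, 0.921], [-0.921, -0.003, -0.39], [-0.004, -1.0, 0.016]]
wrist_force: [-1.4, 1.6, 17.3]
gripper_width: 0.236
```

```bash
python3 st.py .5855 -.131 .146
```

```text
t 8.7 q [-16.   17.5  75.7   0.1  85.8   7. ] p [ 0.5873 -0.1295  0.1458] F [-1.4  1.6 17.3] T [0.37 0.77 0.14] g 0.23557890222589803
[[-0.39   0.017  0.921]
 [-0.921 -0.003 -0.39 ]
 [-0.004 -1.     0.016]]
shift cm [ 0.21 -0.02 -0.1 ]
```

Emit:
{"method": "arm_command", "body": {
  "motion": [
    [-0.003,0.14,-0.003,0,0.42,-0.1,1],
    [-0.006,0.28,-0.006,0,0.44,-0.1,1],
    [-0.01,0.42,-0.01,0,0.46,-0.1,1],
    [-0.012,0.56,-0.012,0,0.48,-0.1,1],
    [-0.012,0.7,-0.012,0,0.5,-0.1,1]
  ]
}}

```text
time_s: 9.2
eef_pos: [0.5882, -0.1298, 0.1452]
orientation: [[-0.894, 0.007, 0.447], [-0.448, -0.006, -0.894], [-0.004, -1.0, 0.008]]
wrist_force: [-2.9, -2.0, 17.3]
gripper_width: 0.242
```

```bash
python3 st.py .5855 -.131 .146
```

```text
t 9.2 q [-15.9  18.1  75.1  -0.2  86.4  47.6] p [ 0.5882 -0.1298  0.1452] F [-2.9 -2.  17.3] T [-0.02  0.63  0.04] g 0.24241752712672335
[[-0.894  0.007  0.447]
 [-0.448 -0.006 -0.894]
 [-0.004 -1.     0.008]]
shift cm [ 0.29 -0.08 -0.01]
```

Emit:
{"method": "arm_command", "body": {
  "motion": [
    [0,0.14,0,0.08,0.36,-0.05,1],
    [0,0.28,0,0.08,0.38,-0.05,1],
    [0,0.42,0,0.08,0.4,-0.05,1],
    [0,0.56,0,0.08,0.42,-0.05,1],
    [0,0.7,0,0.08,0.44,-0.05,1]
  ]
}}

```text
time_s: 9.7
eef_pos: [0.5885, -0.1305, 0.1448]
orientation: [[-0.971, 0.012, -0.24], [0.24, -0.008, -0.971], [-0.014, -1.0, 0.005]]
wrist_force: [-4.8, -1.4, 17.5]
gripper_width: 0.235
```

```bash
python3 st.py .587 -.131 .146
```

```text
t 9.7 q [-15.9  17.9  75.3  -0.2  86.   88. ] p [ 0.5885 -0.1305  0.1448] F [-4.8 -1.4 17.5] T [-0.02  0.92  0.07] g 0.23473871351735418
[[-0.971  0.012 -0.24 ]
 [ 0.24  -0.008 -0.971]
 [-0.014 -1.     0.005]]
shift cm [ 0.13 -0.12  0.08]
```

Emit:
{"method": "arm_command", "body": {
  "motion": [
    [0,0.14,0,0.1,0.36,0.02,1],
    [0,0.28,0,0.1,0.38,0.02,1],
    [0,0.42,0,0.1,0.4,0.02,1],
    [0,0.56,0,0.1,0.42,0.02,1],
    [0,0.7,0,0.1,0.44,0.02,1]
  ]
}}

```text
time_s: 10.2
eef_pos: [0.5881, -0.1313, 0.1444]
orientation: [[-0.583, 0.016, -0.812], [0.812, -0.01, -0.583], [-0.017, -1.0, -0.007]]
wrist_force: [-9.3, -0.3, 19.3]
gripper_width: 0.239
```

Emit:
{"method": "arm_command", "body": {
  "motion": [
    [0,0.14,0,0.1,0.36,0.02,1],
    [0,0.28,0,0.1,0.38,0.02,1],
    [0,0.42,0,0.1,0.4,0.02,1],
    [0,0.5,0,0.1,0.4,0.02,1],
    [0,0.5,0,0.1,0.3,0.02,1]
  ]
}}

```text
time_s: 10.7
eef_pos: [0.5875, -0.1315, 0.1444]
orientation: [[-0.119, 0.018, -0.993], [0.993, -0.012, -0.119], [-0.014, -1.0, -0.016]]
wrist_force: [-7.7, -1.9, 11.7]
gripper_width: 0.239
```

```bash
python3 st.py .587 -.131 .146; python3 - <<'E'
from h import *
c=camera('wrist');im=c['image'];cv2.imwrite('pics/w7.png',cv2.resize(im[220:400,220:420],(600,540),interpolation=cv2.INTER_CUBIC))
E
```

```text
t 10.7 q [-16.   17.6  75.8  -0.4  85.5 157.2] p [ 0.5875 -0.1315  0.1444] F [-7.7 -1.9 11.7] T [-0.16  1.49 -0.04] g 0.23892436972655987
[[-0.119  0.018 -0.993]
 [ 0.993 -0.012 -0.119]
 [-0.014 -1.    -0.016]]
shift cm [ 0.05 -0.16  0.04]
```

View pics/w7.png

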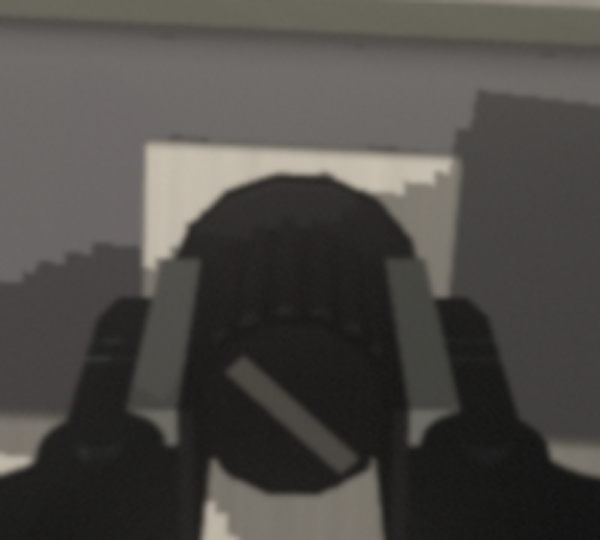

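The slot is still aligned with the grip after about 5.4 rad, and joint 6 is near its limit. I'll open, unwind and regrasp.

Emit:
{"method": "arm_command", "body": {
  "motion": [
    [0,0,0,0,0,0,0.2],
    [0,0,0,0,0,0,-0.1],
    [0.016,0,-0.014,0,-0.1,0,-0.1],
    [0.016,0,-0.014,0,-0.3,0,-0.1],
    [0.016,0,-0.014,0,-0.4,0,-0.1]
  ]
}}

```text
time_s: 11.25
eef_pos: [0.5876, -0.1315, 0.1482]
orientation: [[-0.121, -0.0, -0.993], [0.993, 0.0, -0.121], [0.0, -1.0, 0.0]]
wrist_force: [-0.3, -0.5, 0.2]
gripper_width: 0.551
```

Emit:
{"method": "arm_command", "body": {
  "motion": [
    [0,-0.145,0,0,0,0,-0.1],
    [0,-0.29,0,0,0,0,-0.1],
    [0,-0.435,0,0,0,0,-0.1],
    [0,-0.58,0,0,0,0,-0.1],
    [0,-0.725,0,0,0,0,-0.1]
  ]
}}

```text
time_s: 11.75
eef_pos: [0.5876, -0.1314, 0.1481]
orientation: [[-0.753, -0.0, -0.658], [0.658, 0.0, -0.753], [0.001, -1.0, -0.0]]
wrist_force: [0.2, -0.8, 0.1]
gripper_width: 0.547
```

Emit:
{"method": "arm_command", "body": {
  "motion": [
    [0,-0.145,0,0,0,0,-0.1],
    [0,-0.29,0,0,0,0,-0.1],
    [0,-0.435,0,0,0,0,-0.1],
    [0,-0.58,0,0,0,0,-0.1],
    [0,-0.725,0,0,0,0,-0.1]
  ]
}}

```text
time_s: 12.25
eef_pos: [0.5877, -0.1314, 0.1479]
orientation: [[-1.0, -0.0, 0.013], [-0.013, 0.001, -1.0], [0.0, -1.0, -0.001]]
wrist_force: [0.2, -0.4, 0.4]
gripper_width: 0.553
```

Emit:
{"method": "arm_command", "body": {
  "motion": [
    [0,-0.145,0,0,0,0,-0.1],
    [0,-0.29,0,0,0,0,-0.1],
    [0,-0.435,0,0,0,0,-0.1],
    [0,-0.58,0,0,0,0,-0.1],
    [0,-0.725,0,0,0,0,-0.1]
  ]
}}

```text
time_s: 12.75
eef_pos: [0.5877, -0.1313, 0.1478]
orientation: [[-0.736, -0.001, 0.677], [-0.677, 0.001, -0.736], [0.0, -1.0, -0.001]]
wrist_force: [0.5, -0.6, -0.2]
gripper_width: 0.548
```

```bash
python3 st.py .587 -.131 .1445
```

```text
t 12.75 q [-16.1  18.3  74.5   0.   87.2  31.3] p [ 0.5877 -0.1313  0.1478] F [ 0.5 -0.6 -0.2] T [0.   0.03 0.03] g 0.5480011616905514
[[-0.736 -0.001  0.677]
 [-0.677  0.001 -0.736]
 [ 0.    -1.    -0.001]]
shift cm [ 0.03  0.33 -0.07]
```

Emit:
{"method": "arm_command", "body": {
  "motion": [
    [0,0,0,0,0.2,-0.03,-0.1],
    [0,0,0,0,0.35,-0.03,-0.1],
    [0,0,0,0,0.35,-0.03,1],
    [0,0,0,0,0.35,-0.03,1],
    [0,0,0,0,0.35,-0.03,1]
  ],
  "squeeze": 120
}}

```text
time_s: 13.25
eef_pos: [0.5873, -0.1309, 0.1445]
orientation: [[-0.737, -0.001, 0.676], [-0.676, 0.001, -0.737], [0.0, -1.0, -0.002]]
wrist_force: [-1.9, 2.0, 1.1]
gripper_width: 0.238
```

Emit:
{"method": "arm_command", "body": {
  "motion": [
    [0,0,0,0,0.05,0,1],
    [0,0,0,0,0.1,0,1],
    [0,0.14,0,0.06,0.2,-0.05,1],
    [0,0.28,0,0.06,0.25,-0.05,1],
    [0,0.42,0,0.06,0.3,-0.05,1]
  ]
}}

```text
time_s: 13.75
eef_pos: [0.5872, -0.1308, 0.1436]
orientation: [[-0.95, 0.002, 0.312], [-0.312, 0.001, -0.95], [-0.002, -1.0, -0.0]]
wrist_force: [-5.0, 2.2, 12.2]
gripper_width: 0.237
```

```bash
python3 st.py .587 -.131 .1445
```

```text
t 13.75 q [-16.1  18.3  75.    0.1  86.6  55.7] p [ 0.5872 -0.1308  0.1436] F [-5.   2.2 12.2] T [0.55 0.86 0.11] g 0.2370157384139814
[[-0.95   0.002  0.312]
 [-0.312  0.001 -0.95 ]
 [-0.002 -1.    -0.   ]]
shift cm [ 0.03 -0.09  0.02]
```

Emit:
{"method": "arm_command", "body": {
  "motion": [
    [0,0.1,0,0.08,0.3,-0.03,1],
    [0,0.2,0,0.08,0.32,-0.03,1],
    [0,0.3,0,0.08,0.34,-0.03,1],
    [0,0.4,0,0.08,0.36,-0.03,1],
    [0,0.5,0,0.08,0.38,-0.03,1]
  ]
}}

```text
time_s: 14.25
eef_pos: [0.5872, -0.1307, 0.1436]
orientation: [[-0.983, 0.006, -0.185], [0.185, -0.0, -0.983], [-0.006, -1.0, -0.001]]
wrist_force: [-7.0, 2.7, 18.2]
gripper_width: 0.241
```

```bash
python3 st.py
```

```text
t 14.25 q [-16.1  18.1  75.2   0.1  86.4  84.6] p [ 0.5872 -0.1307  0.1436] F [-7.   2.7 18.2] T [0.56 1.35 0.72] g 0.2407864492572799
[[-0.983  0.006 -0.185]
 [ 0.185 -0.    -0.983]
 [-0.006 -1.    -0.001]]
```

Emit:
{"method": "arm_command", "body": {
  "motion": [
    [0,0.1,0,0.08,0.3,0,1],
    [0,0.2,0,0.08,0.32,0,1],
    [0,0.3,0,0.08,0.34,0,1],
    [0,0.4,0,0.08,0.36,0,1],
    [0,0.5,0,0.08,0.38,0,1]
  ]
}}

```text
time_s: 14.75
eef_pos: [0.5877, -0.1309, 0.1433]
orientation: [[-0.771, 0.01, -0.636], [0.636, -0.001, -0.772], [-0.009, -1.0, -0.005]]
wrist_force: [-14.5, 7.3, 27.1]
gripper_width: 0.235
```

```bash
python3 st.py
```

```text
t 14.75 q [-1.610e+01  1.800e+01  7.540e+01  1.000e-01  8.600e+01  1.134e+02] p [ 0.5877 -0.1309  0.1433] F [-14.5   7.3  27.1] T [0.77 2.11 0.06] g 0.2348202227017118
[[-0.771  0.01  -0.636]
 [ 0.636 -0.001 -0.772]
 [-0.009 -1.    -0.005]]
```

```bash
python3 - <<'E'
from h import *
c=camera('wrist');im=c['image'];cv2.imwrite('pics/w8.png',cv2.resize(im[220:400,220:420],(600,540),interpolation=cv2.INTER_CUBIC))
E
python3 st.py
```

```text
t 14.8 q [-1.610e+01  1.800e+01  7.540e+01  1.000e-01  8.610e+01  1.138e+02] p [ 0.5872 -0.1304  0.1434] F [-8.4  4.2 18.1] T [ 0.64  1.4  -0.05] g 0.23581976775790553
[[-0.768  0.009 -0.641]
 [ 0.641 -0.    -0.768]
 [-0.007 -1.    -0.005]]
```

View pics/w8.png

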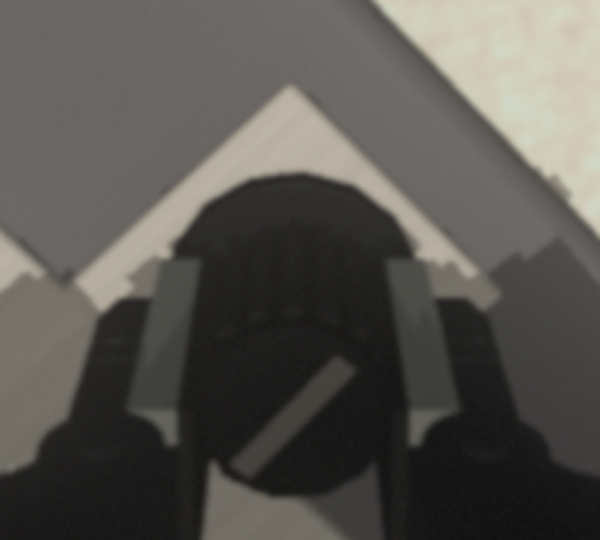

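Torque rose to 0.7 N m, then the pads slipped round: the slot is about 30° behind the jaws. The screw has turned about 6.4 rad and has stopped sinking, so it looks home. Releasing and backing off to check.

Emit:
{"method": "arm_command", "body": {
  "motion": [
    [0,0,0,0,0,0,1],
    [0,0,0,0,0,0,0.2],
    [0,0,0,0,0,0,-0.3],
    [0,0,0,0,0,0,-0.3],
    [0,0,0,0,-0.3,0,-0.3]
  ]
}}

```text
time_s: 15.3
eef_pos: [0.587, -0.1304, 0.1457]
orientation: [[-0.768, 0.008, -0.641], [0.641, -0.0, -0.768], [-0.006, -1.0, -0.005]]
wrist_force: [0.5, -0.2, 0.2]
gripper_width: 0.647
```

Emit:
{"method": "arm_command", "body": {
  "motion": [
    [0,0,0,0,-2,0,-0.3],
    [0,0,0,0,-5,0,-0.3],
    [0,0,0,0,-8,0,-0.3],
    [0,0,0,0,-11,0,-0.3],
    [0,0,0,0,-12.5,0,-0.3]
  ]
}}

```text
time_s: 15.8
eef_pos: [0.5866, -0.1306, 0.2741]
orientation: [[-0.768, 0.012, -0.641], [0.641, -0.001, -0.768], [-0.01, -1.0, -0.007]]
wrist_force: [1.2, -0.3, 0.3]
gripper_width: 0.651
```

```bash
python3 st.py; python3 - <<'E'
from h import *
c=camera('wrist');im=c['image'];P=np.array([.5873,-.1312,0]);
u=proj(c,P+[0,0,.135]);print(u,[ (q,b['conf'],np.round(b['rect'],1)) for q in('screw_head','done_head') for b in boxes_of('wrist',q)[:2]])
x0,y0=int(u[0])-48,int(u[1])-48
big=cv2.resize(im[y0:y0+96,x0:x0+96],(576,576),interpolation=cv2.INTER_CUBIC);a=np.linspace(0,2*np.pi,73)
for z,rr,col in((.120,.018,(0,0,255)),(.148,.012,(0,0,255)),(.153,.012,(0,255,0)),(.125,.018,(0,255,0))):
    pts=np.array([(proj(c,np.array([P[0]+rr*np.cos(t),P[1]+rr*np.sin(t),z]))-[x0,y0]+.5)*6 for t in a]).astype(np.int32)
    cv2.polylines(big,[pts],True,col,1)
cv2.imwrite('pics/w9.png',np.clip(big*1.4,0,255).astype(np.uint8))
cs=camera('side');ct=camera('top')
for n,cc in(('side',cs),('top',ct)):
    for q in('rack_mid','bottle_mid','tip_box_mid'):
        print(n,q,[np.round(b['rect'],1).tolist() for b in boxes_of(n,q)[:1]])
E
```

```text
t 15.8 q [-1.610e+01  1.460e+01  6.450e+01  1.000e-01  1.002e+02  1.137e+02] p [ 0.5866 -0.1306  0.2741] F [ 1.2 -0.3  0.3] T [ 0.02  0.02 -0.  ] g 0.6506526458646552
[[-0.768  0.012 -0.641]
 [ 0.641 -0.001 -0.768]
 [-0.01  -1.    -0.007]]
[318.64283045 239.63162852] [('screw_head', 0.62, array([318.1, 234.6,  53.3,  51.5]))]
side rack_mid [[351.4, 234.2, 56.2, 53.6]]
side bottle_mid [[386.4, 455.3, 45.4, 49.4]]
side tip_box_mid [[304.8, 162.5, 40.0, 30.8]]
top rack_mid [[312.8, 236.1, 129.3, 109.9]]
top bottle_mid [[476.5, 243.8, 26.8, 27.4]]
top tip_box_mid [[156.0, 267.6, 57.8, 43.3]]
```

View pics/w9.png

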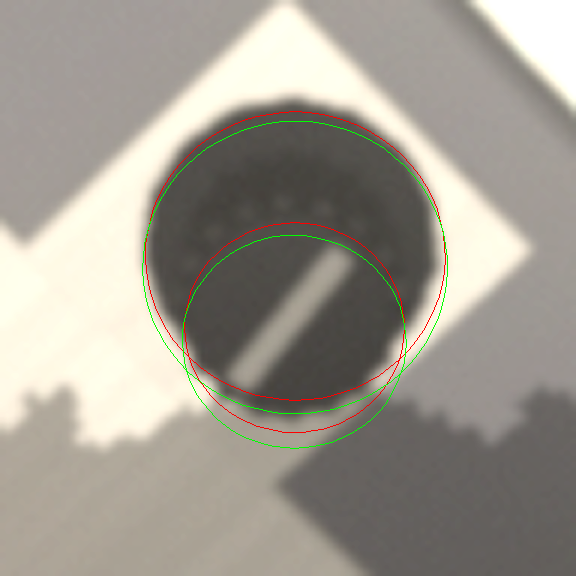

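```bash
python3 -c "
from cell import *
print(hand_in())"
```

```text
the job is handed in; nothing more can be done
None
```

I drove the proud screw (the one at the y = −135 mm end) home in two grasps and handed the job in at about 16 s. `hand_in()` gives no verdict, so home is my reading of the checks below, not a confirmed result.

**Driving:** I pressed mostly 12–20 N, with brief peaks of 27–32 N (limit 60 N). I turned it about 5.5 rad, regrasped, and turned until it stopped.

**Home:**
- **Torque:** it rose to about 0.7 N m, far above the 0.1 N m needed for cutting. The pads then slipped about 30° round the head, and the screw sank no further.
- **Turn:** about 6.4 rad in total, which fits one full turn plus a small catch.
- **Last picture:** the flange lies flat on the ear, and the head matches the home outline, if anything slightly lower, not the proud one.

**Let go:** the jaws are open and clear, about 12 cm up, with wrist force near 1 N (noise level).

**Uncertain:**
- **Bench objects:** detections of the rack, tip box and bottle mostly agreed with the start. The exceptions were one top-view rack box that clearly took in the whole shaker, and the side-view tip box, which shifted about 7 px and changed size. I took both as detector error, since the arm went nowhere near them, but I did not re-measure.
- **First press:** the tool dropped 2.4 mm during the first 0.7 rad, more than the thread explains. The pads probably slid a little on the head.

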